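Empty and sort the tilt-out offcut bin

TASK

Swing the tilt-out bin on the rack forward until it is fully open, take out all the metal pieces, and put the square tubes in the deep high-walled tray and the flat bars in the shallow low-walled tray, lying inside and let go. Then swing the empty bin fully home again; keep the trays flat on the table, and leave the welded bracket standing where it is.

Things in the scene. Friction and masses are not known exactly. Their poses are not given: they have to be found in the camera images.
- rack: Fixed grey steel rack of the bin, 150 mm deep, 412 wide, 197 high. Origin on the table under the middle of the bin's pivot; -x axis out of its front (robot side), y along its width, z up. Roof (10 mm, top at 197) covers only x = 0 to 100 mm. Side cheeks (6 mm, at y = +-203) span x = -50 to 100 mm up to 95 mm height, above that only behind x = 10 mm.
- bin (a joint): Tilt in rad of the dark steel bin about its pivot (rack's y axis, through point bin_pivot). 0 = home, floor level; grows as the top of its front swings out and down towards the robot; stop at 0.70 = fully open, floor sloping 40 degrees down to the front. Stays where it is left (friction 0.3 N m, about 3 N at the handle).
- bin_pivot (a point): Middle of the pivot line, 75 mm above the table, on the upper face of the bin's floor. Axes turn with the bin: x to its back, y along the pivot, z normal to the floor. Inside: x = -70 mm (front panel, 5 thick, 105 high) to 75 mm, y = -190 to 190 mm, floor z = 0; back and side walls 5 thick, 50 high. Open on top.
- bin_handle (a point): Middle of the bin's round bar handle (10 mm thick, 120 long along y, 55 mm in front of the front panel's outer face, 5 mm below the panel's top edge). In bin_pivot's axes at x = -130, z = 100 mm; turns with the bin. Free from above: can be pinched front to back and led forward and down round the pivot.
- deep_tray: Loose grey plastic open tray with HIGH walls: 170 x 210 mm outside (x by y), 55 mm high, walls and floor 5 mm thick. Origin at the centre of its underside, z up. The trays swap places from start to start.
- shallow_tray: Loose grey plastic open tray with LOW walls: 170 x 210 mm outside (x by y), 22 mm high, walls and floor 5 mm thick. Origin at the centre of its underside, z up.
- tube1: Length of plain aluminium square tube, 110 mm long (x) by 30 x 30 mm (y, z), 0.1 to 0.21 kg, ends dark. Origin at its centre, x along its length. At the start inside the bin, its length running front to back; slides or stays put as the bin tilts. None when absent.
- tube2: Length of plain aluminium square tube, 110 mm long (x) by 30 x 30 mm (y, z), 0.1 to 0.21 kg, ends dark. Origin at its centre, x along its length. At the start inside the bin, its length running front to back; slides or stays put as the bin tilts. None when absent.
- tube3: Length of plain aluminium square tube, 110 mm long (x) by 30 x 30 mm (y, z), 0.1 to 0.21 kg, ends dark. Origin at its centre, x along its length. At the start inside the bin, its length running front to back; slides or stays put as the bin tilts. None when absent.
- flat1: Plain aluminium flat bar, 110 mm long (x), 40 mm wide (y), 12 mm thick (z), with two dark bolt holes, 0.1 to 0.2 kg. Origin at its centre. At the start lying flat in the bin, its length running front to back. None when absent.
- flat2: Plain aluminium flat bar, 110 mm long (x), 40 mm wide (y), 12 mm thick (z), with two dark bolt holes, 0.1 to 0.2 kg. Origin at its centre. At the start lying flat in the bin, its length running front to back. None when absent.
- bracket: Finished welded steel bracket standing on the table to the left: foot 160 x 120 mm, 160 mm high, 2.2 kg. Origin at the centre of the foot's underside. To be left alone.
Things that resemble listed ones, but are neither listed nor needed, are in the scene too. What is shaped like the flat2 but orange or purple is not meant. Leave any orange look-alike of the flat1 alone.

How it is judged:
By the outcome, as a careful person would: the job done as asked, in the order asked, and still so for the second after the job is handed in, with the robot touching nothing.
Of tube1, flat1, tube2, flat2, tube3 only 3 to 5 are there at a start; the rules pass over those that are not, and their reading is None.
At some moment in a run one of deep_tray, shallow_tray may be knocked a few centimetres aside while the robot is not near it.
Once in a run the grip may slacken for a moment while it holds something.
It also fails if it takes over 210 s, if anything falls off the work surface, if the arm or the gripper's body presses on something with over 40 N, if the wrist force passes 120 N, or if a joint passes its speed limit or range.

ROBOT

A 6-joint arm with a two-finger parallel gripper is mounted at the origin on the work surface. World frame = base frame: x ahead of the robot, y to its left, z up, the work surface at z = 0. Lengths are in m, angles in rad, forces in N, time in s.
With the tool pointing down it reaches from about 0.275 to 0.825 m from the base axis. Payload 4.9 kg.
Tool frame: the origin (TCP) lies midway between the tips of the shut fingers; the grasp point (between the pads) lies 19 mm behind it (bot.grip_depth is the distance from the TCP to the grasp point, in m); z points along the fingers, y is the line along which they close (so a half turn about z gives the same grasp; the last joint's range is limited). The gripper opens to 85 mm and grips with 20 to 120 N. Pads are 22 mm wide; open, the fingers measure 114 mm over their backs; the gripper's body (76 mm by 85 mm) begins 54 mm behind the grasp point. The pads swing forward as they close: fully open they stand 13 mm farther back than shut.
Start: joints at [1.192, 0.326, -0.193, 1.052, 0, 1.437], TCP at [0.133, 0.534, 0.231] pointing down, gripper open.
Joint ranges: [-2.65, 2.65], [-0.97, 1.79], [-1.3, 1.35], [-1.93, 2.1], [-1.47, 1.37], [-3.14, 3.14]. Speed limits (rad/s): [2.57, 2.57, 3.14, 3.14, 3.14, 3.14].

INTERFACE

Orientations are given as a unit quaternion [w, x, y, z].
In Python, from cell import bot gives the robot as it stands. Calls block until the motion is done:
- bot.move_pose(position, orientation): joint-space move of the TCP to a pose.
- bot.move_linear(position, speed=0.15, rotation=None, until_force=None): straight line of the TCP; rotation=None keeps the orientation; speed is the mean speed in m/s. With until_force (N) it stops when the force on the tool has changed by that much, and returns True; else False.
- bot.goto_joints(angles): joint-space move.
- bot.set_gripper(opening, grasp_force=None): opening from 0.0 (shut) to 1.0 (fully open); grasp_force is the grip in N (None keeps the last); returns when the fingers have stopped.
- bot.wait(seconds).
- bot.solve_ik(position, orientation): joint angles nearest the present ones, or None.
- bot.camera(name): name is "scene" or "top" or "wrist"; returns the picture (480x640x3 uint8, red, green, blue); there is no depth.
- bot.calibration(name): a dict with "mtx" (3x3 intrinsics, pixels), "k1" (the pictures are not rectified: a ray, as slopes to the right and down, at radius r is drawn at 1 + k1 r^2 times it, then the intrinsics apply), "extrinsics" (4x4, takes a point from world to camera coordinates); the wrist camera has in their place "hand_eye" (4x4, takes a point from camera to tool coordinates, whose origin is the TCP and whose axes are the flange's). Camera axes: x right, y down, z forward; pixel columns grow to the right and rows downward; lengths in m; the calibration is good to about 2 mm. A picture is of the moment at which its call begins: read the wrist's pose just before it. calibration takes no time and is no camera call.
A pose or a line that the arm cannot do raises bot.PlanningError and nothing moves.
- bot.close_job(): hands the job in; it is judged then, once.
Trained networks look in the newest picture that a camera, given by its name, has taken for a name from the list of things; names that differ only in an ending like _2 or _b are one class to them, and where a whole thing is asked for, a point or a joint stands for the part that bears it (a point fixed in the world has none). Each returns a list of dicts, best first, with "confidence" (0 to 1); they miss things now and then, are a little off and sometimes report something else, mostly with a low value. They report only what shows in the picture. A call takes as long as a camera call. They do not tell look-alikes from the thing itself.
- bot.search_frame(camera, thing): "bbox" ([left, top, width, height] in pixels, round what is visible of it).
Readings, each from a call of its own:
- bot.read_clock(): time.
- bot.read_joint_positions(): joint angles.
- bot.read_joint_vel(): joint speeds.
- bot.read_joint_efforts(): joint torques, N m.
- bot.read_position(): TCP position.
- bot.read_tool_rot(): TCP orientation.
- bot.read_ft_force(): force on the tool from outside, world axes, zero at the start.
- bot.read_moment(): the same for the moment, N m.
- bot.read_gripper_width(): opening from 0.0 (shut) to 1.0 (fully open).
- bot.read_finger_force(): force on a finger pad.
Only numpy, scipy, OpenCV 4.12 (cv2) and the standard library are available. Lean on these libraries where they do the work, as an engineer would, in place of code of your own. Each camera call takes 0.05 s, during which the arm holds its last target. There are 200 camera calls.

## Working session

There is one attempt and no reset: what is moved stays moved. The work goes in short steps, each a Python script; the robot and the scene stay as the last script left them, time stands still between calls to the robot, and variables do not carry over. Pictures are saved under pics/ and viewed, at most 14 in all, crops included, and the job is handed in when it is done.

```bash
ls; mkdir -p pics; python3 - <<'E'
from cell import bot
import cv2, numpy as np
for n in ("scene","top"):
    im=bot.camera(n); cv2.imwrite(f"pics/{n}0.png",im[:,:,::-1])
    c=bot.calibration(n); print(n,c["mtx"].tolist(),c["k1"],np.round(c["extrinsics"],4).tolist())
    for t in ("rack","bin","deep_tray","shallow_tray","tube1","flat1","bracket"):
        print(t,[(np.round(d["bbox"]).tolist(),round(d["confidence"],2)) for d in bot.search_frame(n,t)])
print(np.round(bot.calibration("wrist")["hand_eye"],4).tolist(), bot.calibration("wrist")["mtx"])
print(bot.read_clock(),bot.read_tool_rot(),bot.read_position())
E
```

```text
pics
scene [[454.84084906161746, 0.0, 312.2429219498639], [0.0, 454.84084906161746, 243.09363668813086], [0.0, 0.0, 1.0]] -0.08059550807173725 [[-0.1973, 0.9803, 0.0043, -0.0414], [0.7365, 0.1512, -0.6593, -0.3816], [-0.647, -0.1269, -0.7519, 1.6368], [0.0, 0.0, 0.0, 1.0]]
rack [([203.0, 213.0, 197.0, 120.0], 0.87)]
bin [([223.0, 210.0, 162.0, 37.0], 0.67)]
deep_tray [([94.0, 218.0, 102.0, 63.0], 0.71), ([220.0, 210.0, 165.0, 39.0], 0.27)]
shallow_tray [([151.0, 175.0, 87.0, 50.0], 0.68)]
tube1 [([222.0, 208.0, 160.0, 40.0], 0.42)]
flat1 [([151.0, 303.0, 43.0, 36.0], 0.88), ([469.0, 213.0, 30.0, 30.0], 0.81), ([96.0, 218.0, 100.0, 66.0], 0.63)]
bracket [([376.0, 181.0, 68.0, 64.0], 0.75)]
top [[575.8859871611901, 0.0, 316.5455030143828], [0.0, 575.8859871611901, 240.90780707090275], [0.0, 0.0, 1.0]] 0.014803835121562426 [[-0.0158, -0.9996, 0.0215, 0.1583], [-0.998, 0.0144, -0.0618, 0.5724], [0.0615, -0.0224, -0.9979, 1.4695], [0.0, 0.0, 0.0, 1.0]]
rack [([216.0, 130.0, 186.0, 132.0], 0.64)]
bin [([232.0, 174.0, 173.0, 83.0], 0.71), ([175.0, 287.0, 79.0, 78.0], 0.24)]
deep_tray [([446
[... 196 characters left out ...]
([280.0, 204.0, 15.0, 25.0], 0.71)]
flat1 [([251.0, 213.0, 19.0, 30.0], 0.96), ([306.0, 195.0, 19.0, 26.0], 0.91), ([267.0, 289.0, 47.0, 29.0], 0.72), ([112.0, 327.0, 36.0, 38.0], 0.71), ([427.0, 273.0, 87.0, 78.0], 0.71), ([413.0, 129.0, 34.0, 40.0], 0.57)]
bracket [([176.0, 289.0, 77.0, 76.0], 0.71), ([232.0, 174.0, 168.0, 85.0], 0.44)]
[[0.0002, -0.9509, -0.3094, 0.0791], [1.0, -0.0001, 0.0011, 0.0002], [-0.0011, -0.3094, 0.9509, -0.1427], [0.0, 0.0, 0.0, 1.0]] [[351.01144207   0.         317.39460464]
 [  0.         351.01144207 233.13569508]
 [  0.           0.           1.        ]]
0.8 [-1.65657447e-07  1.22073491e-01  9.92521064e-01  2.46973157e-05] [0.1332764  0.53363314 0.23130632]
```

View pics/top0.png

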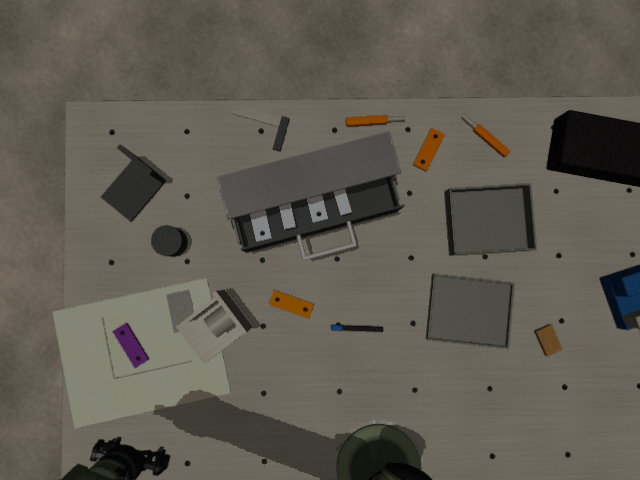

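View pics/scene0.png

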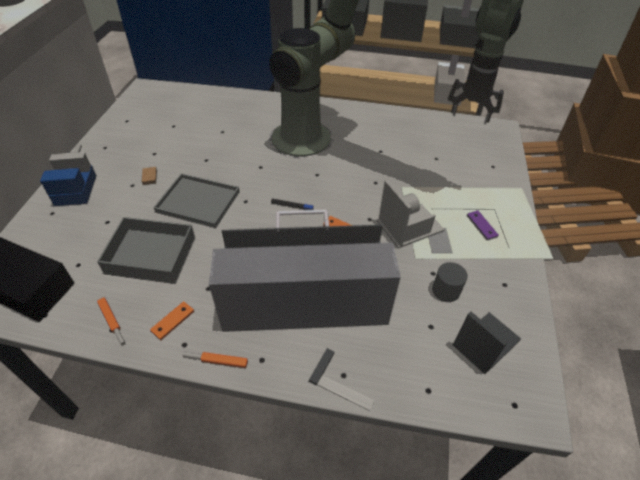

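Top view: the bin holds flat (261,226), tube (288,216), flat (318,208), tube (344,202). The deep tray is at (490,219) and the shallow tray at (470,311). Look-alikes to leave: orange bars at (429,150) and (291,303), purple bar at (130,344). I'll check that choice in a close crop.

```bash
python3 - <<'E'
import cv2
im=cv2.imread("pics/top0.png")
cv2.imwrite("pics/crop0.png",cv2.resize(im[120:270,210:410],None,fx=4,fy=4,interpolation=cv2.INTER_CUBIC))
cv2.imwrite("pics/crop1.png",cv2.resize(im[170:360,415:545],None,fx=3,fy=3,interpolation=cv2.INTER_CUBIC))
E
```

```text
(no output)
```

View pics/crop0.png

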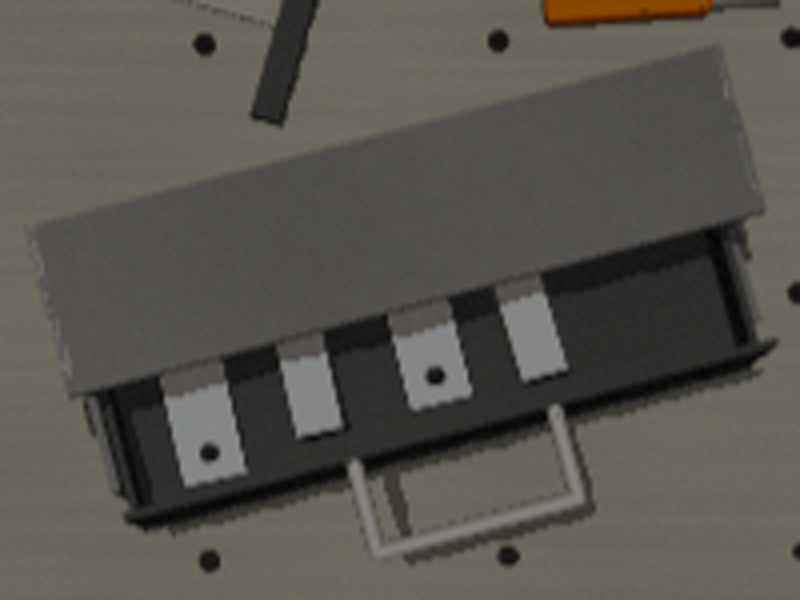

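View pics/crop1.png

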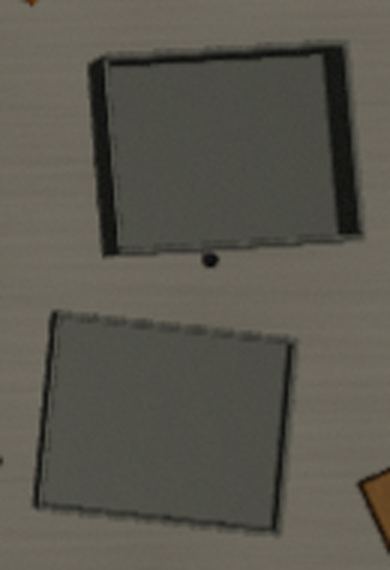

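The crop confirms four plain aluminium pieces: two with a dark bolt hole (flats) and two narrower without (tubes). The bin's right end is empty, and the trays are distinguished by wall height. Next I'll fit the rack and tray poses.

```bash
cat > h.py <<'E'
from cell import bot
import cv2, numpy as np
from scipy.optimize import least_squares
from scipy.spatial.transform import Rotation as R
def cam(n):
    c=bot.calibration(n)
    if n=="wrist":
        q=bot.read_tool_rot(); T=np.eye(4); T[:3,:3]=R.from_quat([q[1],q[2],q[3],q[0]]).as_matrix(); T[:3,3]=bot.read_position()
        return c, np.linalg.inv(T@np.array(c["hand_eye"]))
    return c, np.array(c["extrinsics"])
def proj(P,c,E):
    p=np.atleast_2d(P)@E[:3,:3].T+E[:3,3]; s=p[:,:2]/p[:,2:]
    s=s*(1+c["k1"]*(s**2).sum(1,keepdims=True)); M=np.array(c["mtx"])
    return s*[M[0,0],M[1,1]]+M[:2,2]
def pix2plane(uv,c,E,n=(0,0,1),d=0.):
    M=np.array(c["mtx"]); u=(np.atleast_2d(uv)-M[:2,2])/[M[0,0],M[1,1]]; s=u.copy()
    for _ in range(8): s=u/(1+c["k1"]*(s**2).sum(1,keepdims=True))
    r=np.c_[s,np.ones(len(s))]@E[:3,:3]; o=-E[:3,:3].T@E[:3,3]; n=np.array(n)
    return o+r*((d-o@n)/(r@n))[:,None]
def loc2w(p,P):  # pose (x,y,yaw), local points
    P=np.atleast_2d(P); c,s=np.cos(p[2]),np.sin(p[2])
    return np.c_[p[0]+c*P[:,0]-s*P[:,1],p[1]+s*P[:,0]+c*P[:,1],P[:,2]]
def fit(P,uv,c,E,p0):
    r=least_squares(lambda p:(proj(loc2w(p,P),c,E)-uv).ravel(),p0); return r.x,np.abs(r.fun).max()
def tilt(x,z,th): return x*np.cos(th)-z*np.sin(th), .075+x*np.sin(th)+z*np.cos(th)
def binpt(rk,x,y,z,th):
    a,b=tilt(x,z,th); return loc2w(rk,[[a,y,b]])[0]
def quat(yaw,th=0.,spin=0.):
    # tool z down, tool x = -(dir)?; th leans fingers away (+local x); spin about tool z
    r=R.from_euler('z',yaw)*R.from_euler('y',-th)*R.from_euler('x',np.pi)*R.from_euler('z',spin)
    q=r.as_quat(); return [q[3],q[0],q[1],q[2]]
E
python3 - <<'E'
from h import *
c,E=cam("top")
roof=[[.1,.206,.197],[.1,-.206,.197],[0,-.206,.197],[0,.206,.197]]
uv=np.array([[30,228],[718,45],[763,210],[72,396]])/4+[210,120]
rk,e=fit(roof,uv,c,E,[.6,0,.2]); print("rack",rk,e)
print("handle pix",proj(binpt(rk,-.13,0,.1,0),c,E),"seen",[330,250.5])
print("front panel top corners",(proj([binpt(rk,-.075,s*.195,.105,0) for s in(1,-1)],c,E)-[210,120])*4)
for n,h,uv in (("deep",.055,[[90,58],[345,42],[362,238],[104,256]]),("shal",.022,[[52,312],[295,340],[277,533],[35,508]])):
    P=[[.085,.105,h],[.085,-.105,h],[-.085,-.105,h],[-.085,.105,h]]
    print(n,fit(P,np.array(uv)/3+[415,170],c,E,[.4,-.3,0]))
for nm,z,u in (("fl L",.087,[215,478]),("tu L",.105,[320,433]),("fl R",.087,[443,402]),("tu R",.105,[547,375])):
    w=pix2plane(np.array(u)/4+[210,120],c,E,d=z)[0]-[rk[0],rk[1],0]
    cs,s=np.cos(rk[2]),np.sin(rk[2]); print(nm,"front edge local",cs*w[0]+s*w[1],-s*w[0]+cs*w[1])
yaw=rk[2]
for th in (0,.35,.7):
  for sp in (np.pi/2,-np.pi/2):
    # pinch front-back: tool y along local x
    print(th,sp,bot.solve_ik(binpt(rk,-.13,0,.1-bot.grip_depth,th),quat(yaw,th,sp)), bot.solve_ik(binpt(rk,-.13,0,.24,th),quat(yaw,th,sp)))
for y in(-.15,.15):
  for sp in(0,np.pi): print(y,bot.solve_ik(binpt(rk,-.005,y,.003,.7),quat(yaw,.7,sp)),bot.solve_ik(binpt(rk,-.005,y,.2,.7),quat(yaw,.7,sp)))
E
```

```text
rack [0.66640915 0.15507896 0.2508404 ] 1.4104303630400068
handle pix [[329.90360038 251.32481822]] seen [330, 250.5]
front panel top corners [[125.57180245 521.66273734]
 [780.24870809 344.47625517]]
deep (array([ 0.620531  , -0.28961064,  0.04858788]), np.float64(1.842259906287552))
shal (array([ 0.38898228, -0.24032355, -0.12404946]), np.float64(1.0525773703474215))
fl L front edge local -0.05673196407386975 0.14408199874462843
tu L front edge local -0.04842299837762601 0.07478957217073215
fl R front edge local -0.048167219140298596 -0.0031712959582204815
tu R front edge local -0.05036903874901119 -0.06767461032226454
0 1.5707963267948966 [ 9.02479466e-02  3.94849810e-01 -2.94401157e-01  8.81545360e-01
 -4.44089210e-16 -1.73138878e+00] [ 9.02479466e-02  2.94704948e-01 -2.28991314e-02  1.25319225e+00
 -4.44089210e-16 -1.73138878e+00]
0 -1.5707963267948966 [ 0.09024795  0.39484981 -0.29440116  0.88154536  0.          1.41020387] [ 0.09024795  0.29470495 -0.02289913  1.25319225  0.          1.41020387]
0.35 1.5707963267948966 [ 0.04360409  0.224016   -0.7890384   0.21465126  0.070611
[... 519 characters left out ...]
 1.36593367] [-0.13253905 -0.22916204 -1.25171883 -0.11489709  0.24336926  1.2715699 ]
-0.15 [-0.22364822  0.49005048 -0.75914169 -0.32140898  0.29875702  2.76727166] [-0.37257095  0.02154766 -0.85838098  0.09106522  0.38558318  2.63876764]
-0.15 [-0.22364822  0.49005048 -0.75914169 -0.32140898  0.29875702 -0.374321  ] [-0.37257095  0.02154766 -0.85838098  0.09106522  0.38558318 -0.50282501]
0.15 [ 0.37579559  0.48291134 -0.79637715 -0.40463806 -0.08037554 -3.04581507] [ 0.41835853 -0.00749272 -0.90958059 -0.024354   -0.10762174 -3.01296966]
0.15 [ 0.37579559  0.48291134 -0.79637715 -0.40463806 -0.08037554  0.09577759] [ 0.41835853 -0.00749272 -0.90958059 -0.024354   -0.10762174  0.128623  ]
```

```bash
cat >> h.py <<'E'
RK=np.array([0.66640915,0.15507896,0.2508404])
G=bot.grip_depth
def hpose(th,k=.6,back=0.):
    """TCP pose with the grasp point on the handle at bin tilt th, tool leaning k*th, drawn back along tool axis"""
    q=quat(RK[2],k*th,-np.pi/2); r=R.from_quat([q[1],q[2],q[3],q[0]]).as_matrix()
    return binpt(RK,-.13,0,.1,th)+r[:,2]*(G-back),q
E
python3 - <<'E'
from h import *
p=bot.read_position(); bot.move_linear([p[0],p[1],.34])
bot.set_gripper(.42,60)
p,q=hpose(0,back=.14); bot.move_pose(p,q)
p,q=hpose(0); print("hit",bot.move_linear(p,speed=.1,until_force=8))
bot.set_gripper(0,60); print(bot.read_gripper_width(),bot.read_position()-p,bot.read_ft_force())
mx=0
for th in np.r_[np.arange(.1,.71,.1)]:
    p,q=hpose(th); bot.move_linear(p,speed=.06,rotation=q); f=bot.read_ft_force(); print(round(th,2),np.round(f,1),bot.read_gripper_width())
    if np.linalg.norm(f)>50: break
cv2.imwrite("pics/open.png",bot.camera("top")[:,:,::-1]); print(bot.read_clock())
E
```

```text
hit False
0.09684784844042228 [0.00156414 0.0003677  0.00044082] [ 5.14037516  1.646074   -2.98288266]
0.1 [ 6.5  2.2 -6.4] 0.08946810322803807
0.2 [ 7.3  2.1 -5.2] 0.09512115895596493
0.3 [ 5.1  2.4 -1.9] 0.08759636887134761
0.4 [ 5.4  1.5 -0.7] 0.0908327096086954
0.5 [ 6.6  3.3 -3.4] 0.09812841379843114
0.6 [ 4.3  2.1 -1.6] 0.09237645474469587
0.7 [ 4.5  2.4 -0.4] 0.08707654173279238
9.175
```

```bash
python3 - <<'E'
from h import *
for th in (.715,.73):
    p,q=hpose(th); bot.move_linear(p,speed=.03,rotation=q); f=bot.read_ft_force(); print(th,np.round(f,1))
    if np.linalg.norm(f)>20: break
bot.set_gripper(.42)
p,q=hpose(.7,back=.13); bot.move_linear(p)
bot.move_pose(binpt(RK,-.01,.02,.24,.7),quat(RK[2],.7,np.pi))
c,E=cam("wrist"); im=bot.camera("wrist"); cv2.imwrite("pics/w1.png",im[:,:,::-1]); np.savez("w1.npz",E=E)
for t in ("tube1","flat1"): print(t,[(np.round(d["bbox"]).tolist(),round(d["confidence"],2)) for d in bot.search_frame("wrist",t)])
t=bot.camera("top"); cv2.imwrite("pics/t1.png",t[:,:,::-1])
print(bot.read_clock())
# expected outline for inside floor
print(proj([binpt(RK,x,y,0,.7) for x,y in((-.07,.19),(-.07,-.19),(.075,-.19),(.075,.19))],c,E).round(), proj([binpt(RK,-.07,s*.19,.105,.7) for s in (1,-1)],c,E).round())
E
```

```text
0.715 [-0.1  1.6 10.5]
0.73 [-4.6  0.8 20.7]
tube1 [([350.0, 150.0, 38.0, 99.0], 0.92), ([212.0, 151.0, 44.0, 95.0], 0.8)]
flat1 [([40.0, 163.0, 51.0, 56.0], 0.88), ([275.0, 149.0, 39.0, 93.0], 0.86), ([405.0, 148.0, 50.0, 95.0], 0.7)]
12.65
[[477. 139.]
 [120. 140.]
 [141. 266.]
 [460. 265.]] [[535. 147.]
 [ 49. 148.]]
```

View pics/w1.png

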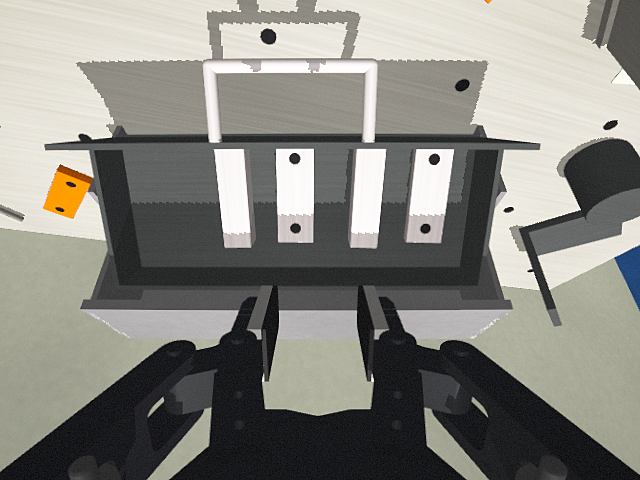

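The wrist picture shows the bin fully open with all pieces slid against the front panel. From -y to +y: tube (235,200), flat (295,195), tube (367,200), flat (430,195). Shadow covers their back ends.

```bash
python3 - <<'E'
from h import *
im=cv2.imread("pics/w1.png"); E=np.load("w1.npz")["E"]; c=bot.calibration("wrist")
g=cv2.cvtColor(im,cv2.COLOR_BGR2GRAY)
n=np.array([-np.sin(.7)*np.cos(RK[2]),-np.sin(.7)*np.sin(RK[2]),np.cos(.7)])
o=binpt(RK,0,0,0,.7)
ax=binpt(RK,1,0,0,.7)-o; ay=binpt(RK,0,1,0,.7)-o
for row in (165,205):
    b=(g[row]>200)&(np.arange(640)>180)&(np.arange(640)<460)
    e=np.flatnonzero(np.diff(b.astype(int)))
    for a,z in zip(e[:-1],e[1:]):
        if b[a+1] and z-a>12:
            for h in (.012,.03):
                w=pix2plane([[a+.5,row],[z+.5,row]],c,E,n,n@o+h)-o
                print(row,a,z,"h",h,"x",np.round(w@ax,3),"y",np.round(w@ay,4),"wid",round(abs(np.diff(w@ay)[0]),4))
E
```

```text
165 215 244 h 0.012 x [-0.045 -0.044] y [-0.0861 -0.0557] wid 0.0304
165 215 244 h 0.03 x [-0.047 -0.047] y [-0.0809 -0.052 ] wid 0.0289
165 275 313 h 0.012 x [-0.044 -0.044] y [-0.0233  0.0164] wid 0.0397
165 275 313 h 0.03 x [-0.047 -0.046] y [-0.0212  0.0166] wid 0.0377
165 355 384 h 0.012 x [-0.044 -0.044] y [0.0603 0.0906] wid 0.0303
165 355 384 h 0.03 x [-0.046 -0.046] y [0.0583 0.0872] wid 0.0289
165 414 451 h 0.012 x [-0.044 -0.044] y [0.1221 0.1612] wid 0.0391
165 414 451 h 0.03 x [-0.046 -0.046] y [0.1171 0.1543] wid 0.0372
205 219 247 h 0.012 x [-0.002 -0.002] y [-0.0856 -0.0552] wid 0.0304
205 219 247 h 0.03 x [-0.006 -0.006] y [-0.0804 -0.0515] wid 0.0289
205 276 313 h 0.012 x [-0.002 -0.001] y [-0.0238  0.0162] wid 0.04
205 276 313 h 0.03 x [-0.006 -0.006] y [-0.0217  0.0164] wid 0.038
205 352 380 h 0.012 x [-0.001 -0.001] y [0.0583 0.0886] wid 0.0303
205 352 380 h 0.03 x [-0.006 -0.006] y [0.0565 0.0853] wid 0.0288
205 409 445 h 0.012 x [-0.001 -0.001] y [0.1201 0.1595] wid 0.0393
205 409 445 h 0.03 x [-0.006 -0.006] y [0.1153 0.1527] wid 0.0374
```

```bash
cat >> h.py <<'E'
TR={"deep_tray":np.array([0.620531,-0.28961064,0.04858788]),"shallow_tray":np.array([0.38898228,-0.24032355,-0.12404946])}
B0={"deep_tray":(490.5,217),"shallow_tray":(470.5,312)}
def trays():
    bot.camera("top"); ok=True
    for n in TR:
        d=[x for x in bot.search_frame("top",n) if x["bbox"][2]>60 and x["bbox"][0]>410 ]
        s=[(round(x["bbox"][0]+x["bbox"][2]/2-B0[n][0],1),round(x["bbox"][1]+x["bbox"][3]/2-B0[n][1],1)) for x in d]
        print(n,"shift px",s); ok&=any(abs(a)+abs(b)<7 for a,b in s)
    return ok
def pick(y,w,flat,x=-.005):
    q=quat(RK[2],.7,np.pi); bot.set_gripper((w+.018)/.085,60)
    bot.move_pose(binpt(RK,x,y,.2,.7),q)
    bot.move_linear(binpt(RK,x,y,.05,.7),speed=.2)
    if flat:
        hit=bot.move_linear(binpt(RK,x,y,-.012,.7),speed=.03,until_force=5)
        p=bot.read_position(); n=binpt(RK,0,0,1,.7)-binpt(RK,0,0,0,.7)
        z=(p-binpt(RK,0,0,0,.7))@n; print("floor hit",hit,"z",z); z+=.003
        bot.move_linear(binpt(RK,x,y,z,.7),speed=.05)
    else:
        z=.003; print("hit",bot.move_linear(binpt(RK,x,y,z,.7),speed=.06,until_force=12))
    bot.set_gripper(0,60); print("width",bot.read_gripper_width()*85)
    bot.move_linear(binpt(RK,x,y,.21,.7),speed=.15); print("lifted",bot.read_gripper_width()*85, bot.read_ft_force().round(1))
    return z
def place(n,ty,z,w,tx=.010):
    q=quat(TR[n][2],0,np.pi); P=lambda h: loc2w(TR[n],[[tx,ty,h]])[0]
    bot.move_pose(P(.2),q); g=bot.read_gripper_width()*85; print("over tray",g)
    if g<w*1000-6: print("LOST"); return
    bot.move_linear(P(z+.03),speed=.15)
    print("touch",bot.move_linear(P(z+.002),speed=.03,until_force=6),bot.read_position()[2],bot.read_gripper_width()*85)
    bot.set_gripper((w+.016)/.085); bot.move_linear(P(.2),speed=.2)
E
python3 - <<'E'
from h import *
z=pick(-.066,.03,False)
ok=trays()
if ok: place("deep_tray",-.045,z,.03)
cv2.imwrite("pics/t2.png",bot.camera("top")[:,:,::-1]); cv2.imwrite("pics/w2.png",bot.camera("wrist")[:,:,::-1]); print(bot.read_clock())
E
```

```text
hit False
width 29.223602682829704
lifted 28.951427410677336 [ 0.5 -0.7 -2.1]
deep_tray shift px [(-1.7, 0.5)]
shallow_tray shift px [(2.6, -0.3)]
over tray 28.853377838771788
touch True 0.01002952264349135 29.105780166833956
22.2083
```

View pics/w2.png

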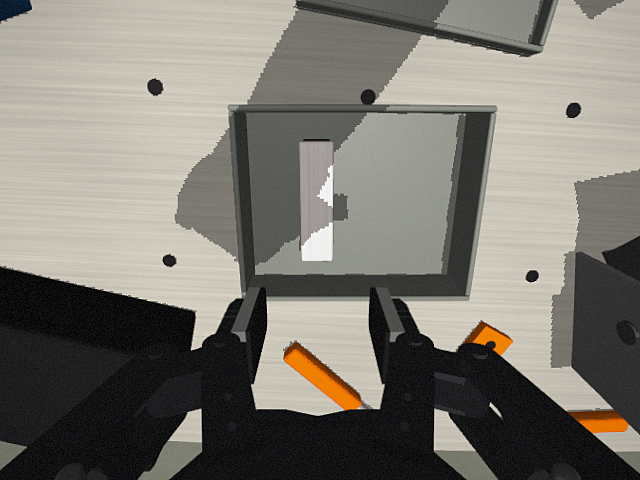

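The wrist picture shows the first tube lying in the deep tray at (316,200), about where it was aimed. I'll carry on with the second tube.

```bash
python3 - <<'E'
from h import *
z=pick(.072,.03,False)
if trays(): place("deep_tray",.045,z,.03)
z=pick(-.0035,.04,True)
if trays(): place("shallow_tray",-.045,z,.04)
cv2.imwrite("pics/w3.png",bot.camera("wrist")[:,:,::-1]); print(bot.read_clock())
E
```

```text
hit False
width 28.861009344608767
lifted 28.72578968021243 [-0.4  0.2 -2.6]
deep_tray shift px [(-1.0, 1.2)]
shallow_tray shift px [(0.5, 0.6)]
over tray 28.683505534416184
touch True 0.010136689610784858 28.851710819937487
floor hit True z -0.005941067130638937
width 38.53114381318119
lifted 38.2083124214102 [-0.8 -0.5 -1.5]
deep_tray shift px [(0.1, 0.2)]
shallow_tray shift px [(0.3, 0.0)]
over tray 38.26971633592801
touch True 0.003874733369531227 38.29826596808987
44.85
```

```bash
python3 - <<'E'
from h import *
z=pick(.141,.04,True)
if trays(): place("shallow_tray",.045,z,.04)
cv2.imwrite("pics/w4.png",bot.camera("wrist")[:,:,::-1])
bot.set_gripper(.42)
bot.move_pose(binpt(RK,-.01,.0,.24,.7),quat(RK[2],.7,np.pi))
a=bot.camera("wrist"); trays(); cv2.imwrite("pics/t4.png",bot.camera("top")[:,:,::-1])
cv2.imwrite("pics/w5.png",np.hstack([cv2.resize(x,(400,300)) for x in (cv2.imread("pics/w4.png"),a[:,:,::-1])])); print(bot.read_clock())
E
```

```text
floor hit True z 0.002791852637038249
width 36.95359181270065
lifted 37.257775913393765 [-0.2 -0.6 -1.8]
deep_tray shift px [(-1.6, 1.3)]
shallow_tray shift px [(-1.2, -1.8)]
over tray 37.0686309613069
touch True 0.01265383333356317 36.756752709469126
deep_tray shift px [(0.3, 1.3)]
shallow_tray shift px [(0.1, 0.1)]
58.5667
```

View pics/w5.png

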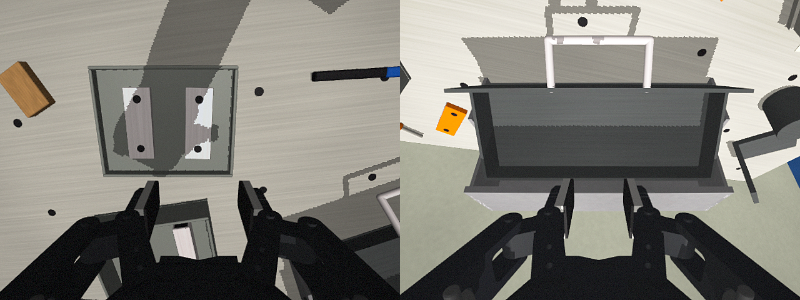

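View pics/t4.png

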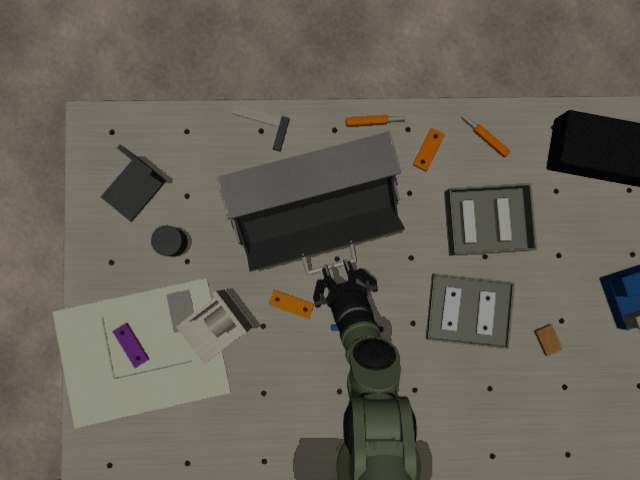

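The bin is empty. Both tubes lie in the deep tray, at (469,221) and (504,219), and both flats in the shallow tray, at (452,309) and (486,312). Now I'll swing the bin home.

```bash
python3 - <<'E'
from h import *
p,q=hpose(.7,back=.13); bot.move_pose(p,q)
p,q=hpose(.7); print("hit",bot.move_linear(p,speed=.1,until_force=10))
bot.set_gripper(0,60); print(bot.read_gripper_width()*85)
for th in (.6,.5,.4,.3,.2,.1,.0,-.015,-.03,-.045):
    p,q=hpose(th); bot.move_linear(p,speed=.06 if th>=0 else .03,rotation=q); f=bot.read_ft_force(); print(th,np.round(f,1),round(bot.read_gripper_width()*85,1))
    if np.linalg.norm(f)>22: break
bot.set_gripper(.42)
p,q=hpose(0,back=.15); bot.move_linear(p)
bot.move_pose([.35,.1,.35],quat(0))
t=bot.camera("top"); cv2.imwrite("pics/t5.png",t[:,:,::-1]); trays(); print(bot.read_clock())
s=cv2.resize(t[120:270,210:410,::-1],None,fx=4,fy=4,interpolation=cv2.INTER_CUBIC); cv2.imwrite("pics/crop5.png",s)
c,E=cam("top"); print((proj(binpt(RK,-.13,0,.1,0),c,E)-[210,120])*4)
a=cv2.imread("pics/top0.png")
E
```

```text
hit False
7.4582734486359845
0.6 [ 4.3  2.3 -0.3] 7.6
0.5 [ 6.8  2.9 -1.9] 7.9
0.4 [ 7.9  2.4 -3.9] 7.6
0.3 [ 7.   1.7 -3.1] 7.9
0.2 [ 5.6  2.2 -3.6] 7.7
0.1 [ 6.5  1.8 -5.8] 7.9
0.0 [ 6.3  0.5 -8.5] 7.8
-0.015 [ 6.2  1.2 -9.2] 7.9
-0.03 [ 3.5 -0.2 -9.5] 7.5
-0.045 [  3.4  -2.  -24.2] 7.6
deep_tray shift px [(0.3, 1.2)]
shallow_tray shift px [(-2.8, 2.0)]
70.8417
[[479.61439364 525.29926537]]
```

View pics/crop5.png

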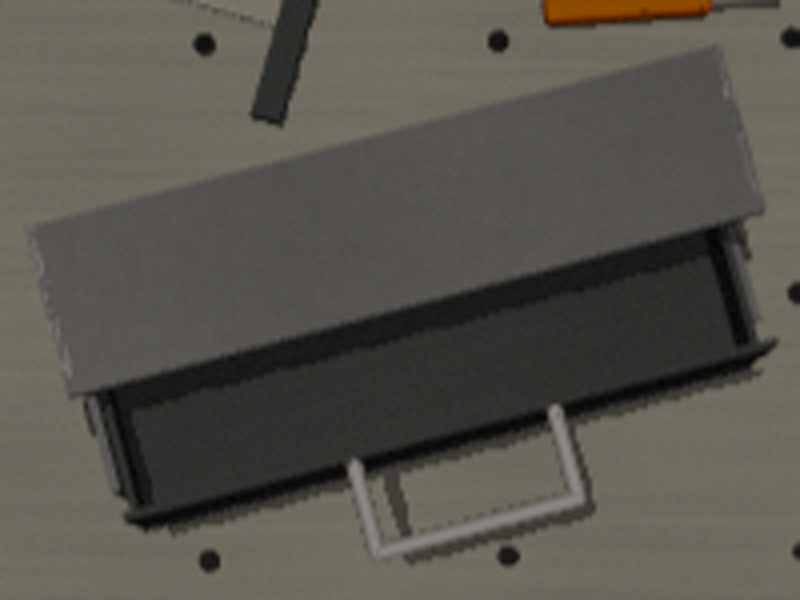

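View pics/t5.png

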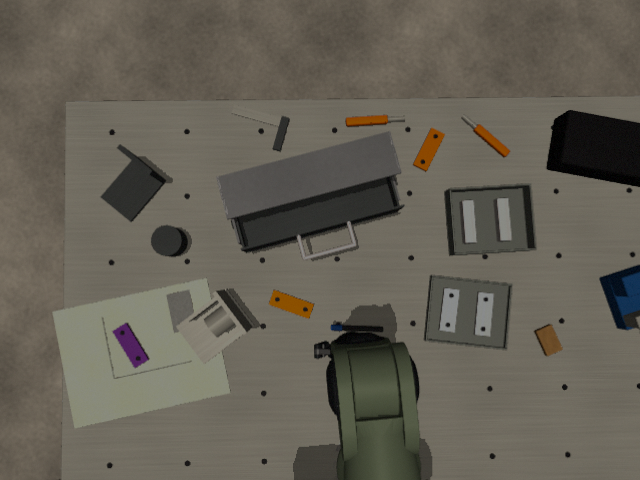

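The bin is home: the handle matches its starting pixels at (480,522) in the crop. The shallow tray has shifted about 2 px but its bars still lie inside, and the bracket hasn't moved. Handing in.

```bash
python3 -c "
from h import *
print(bot.close_job())"
```

```text
the job is handed in; nothing more can be done
None
```

The job is handed in: both square tubes are in the deep tray, both flat bars are in the shallow tray, the empty bin is swung fully home, and the bracket was left alone.

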